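# Close the green instrument case gently

### The job

The measurement on the green case is finished: lower the green case's lid gently until it is fully shut, never letting it drop, and let go. Leave the lid of the blue case standing open as it is.

Things in the scene. Friction and masses are not known exactly. Their poses are not given: they have to be found in the camera images.
- green_lid (a joint): lid hinge of the GREEN case, rad: 0 shut on its stop, 1.57 upright; starts at 1.2 to 1.65, end stop 1.75. Lid 150 long, 200 wide, 26 thick, 0.4 to 0.5 kg. A stiff hinge: the lid stands by itself above about 1.0 rad; let go lower, it falls and slams, so hold its handle all the way down (1 to 2 N).
- green_handle (a point): middle of the green lid's handle: black round bar, 12 mm thick, 98 mm free between its two legs, parallel to the hinge, 45 mm beyond the lid's free edge (39 mm free gap). 195 mm from the hinge along the lid; when shut, 13 mm above the hinge line, 108 mm above the table. The bar can turn between the fingers, so the gripper may stay pointing down. Axes turn with the lid; when shut, as green_hinge.
- green_hinge (a point): middle of the green lid's hinge line, far top edge of the green case (150 deep, 200 wide, 95 high, grey panel with black dials, fixed to the table); 95 mm above the table. Does not turn with the lid: y along the hinge, x out of the back of the case away from the robot, z up. The shut lid reaches from here to -x; it opens upward.
- blue_handle (a point): middle of the handle bar of the BLUE instrument case beside it, the same in all sizes, also open; to be left alone. Both open lids reach up to 300 mm above the table: cross above them

How it is judged:
By the outcome, as a careful person would: the job done as asked, in the order asked, and still so for the second after the job is handed in, with the robot touching nothing.
It also fails if it takes over 42 s, if anything falls off the work surface, if the arm or the gripper's body presses on something with over 40 N, if the wrist force passes 120 N, or if a joint passes its speed limit or range.

### The arm

A 7-joint arm with a two-finger parallel gripper is mounted at the origin on the work surface. World frame = base frame: x ahead of the robot, y to its left, z up, the work surface at z = 0. Lengths are in m, angles in degrees, forces in N, time in s.
With the tool pointing down it reaches from about 0.425 to 0.875 m from the base axis. Payload 4.7 kg.
Tool frame: the origin (TCP) lies midway between the tips of the shut fingers; the grasp point (between the pads) lies 19 mm behind it (env.grip_point_offset is the distance from the TCP to the grasp point, in m); z points along the fingers, y is the line along which they close (so a half turn about z gives the same grasp; the last joint's range is limited). The gripper opens to 87 mm and grips with 3 to 60 N. Pads are 19 mm wide; open, the fingers measure 117 mm over their backs; the gripper's body (75 mm by 190 mm) begins 51 mm behind the grasp point.
Start: joints at [-72.13, 18.392, -4.016, 83.108, 1.295, 78.541, -3.26], TCP at [0.191, 0.621, 0.223] pointing down, gripper open.
Joint ranges: [-163.93, 163.93], [-17.29, 119.83], [-79.2, 71.16], [3.27, 140.29], [-89.18, 269.18], [5.43, 117.66], [-154.24, 154.24]. Speed limits (degrees/s): [147.25, 147.25, 180, 180, 180, 180, 180].

### API

Orientations are given as [roll, pitch, yaw] about the fixed x, y, z axes, in that order (R = Rz(yaw) Ry(pitch) Rx(roll)).
In Python, from cell import env gives the robot as it stands.
- The arm moves only by the shell command python3 -m jog 'ROWS' [FORCE]. ROWS is JSON, a list of rows, each a list of 7 numbers: the shift along the tool's x, y, z in m, then the turn, a rotation vector about the tool's x, y, z in rad, then the finger opening in m, from 0 to 0.087. A call has 1 to 12 rows; each row shifts and turns the commanded pose from where the row before left it, along the tool's axes as they then stand; what a row does not reach is not made up. A row lasts 1/12 s, in which the tool goes at most 41.7 mm and 7.16 degrees, less where a joint would pass 70% of its speed; a pose out of reach is approached as far as the arm can. A call is refused whole if a number of a shift passes 0.0417 or a number of a turn 0.125, either way. A call with a gripper value outside its range is refused whole. The fingers move at their own pace and stop on an object; FORCE is the grip in N (left out, the last holds). Time passes only in rows, so rows that do not move let the fingers close. It gives the time, the measured TCP pose, the force, the opening and the grip force at its end, in the units of the state.
- env.get_obs(): the state, without advancing time (a new reading comes with each control period).
- env.read_camera(name): name is "scene" or "top"; returns the picture (480x640x3 uint8, blue, green, red); there is no depth.
- env.get_calibration(name): a dict with "fov_y" (degrees; the focal length in pixels is half the picture's height over the tangent of half this angle, whatever the lens; pixels are square), "cx", "cy" (the principal point, pixels), "k1" (the pictures are not rectified: a ray, as slopes to the right and down, at radius r is drawn at 1 + k1 r^2 times it, then the intrinsics apply), "pose" (4x4, takes a point from camera to world coordinates). Camera axes: x right, y up, looking along -z (the intrinsics and any distortion apply to the point x, -y, -z); pixel columns grow to the right and rows downward; lengths in m; the calibration is good to about 2 mm. A picture is of the moment at which its call begins. get_calibration takes no time and is no camera call.
- env.sign_off(): hands the job in; it is judged then, once.
The state is a dict: "time_s": time; "qpos": joint angles; "joint_velocities": joint speeds; "effort": joint torques, N m; "tool_pos": TCP position; "tool_rot": TCP orientation; "force": force on the tool from outside, world axes, zero at the start; "wrist_torque": the same for the moment, N m; "grip_width": finger opening in m; "grasp_force": force on a finger pad.
Only numpy, scipy, OpenCV 4.12 (cv2) and the standard library are available. Lean on these libraries where they do the work, as an engineer would, in place of code of your own. Each camera call takes 0.05 s, during which the arm holds its last target. There are 200 camera calls.

## Working session

There is one attempt and no reset: what is moved stays moved. The work goes in short steps, Python scripts to look and compute and a shell command to move; the robot and the scene stay as the last step left them, time stands still between calls to the robot, and variables do not carry over. Pictures are saved under pics/ and viewed, at most 10 in all, crops included, and the job is handed in when it is done.

```bash
mkdir -p pics; ls
python3 - <<'E'
from cell import env
import cv2
for n in("scene","top"):
    cv2.imwrite(f"pics/{n}0.png",env.read_camera(n))
    c=env.get_calibration(n);print(n,c)
o=env.get_obs();print(o)
E
```

```text
pics
scene {'fov_y': 49.09500194615391, 'cx': 324.2387984825729, 'cy': 241.1890004857218, 'k1': -0.07438156913947297, 'pose': array([[-0.89294472, -0.36926443,  0.25747528,  0.75748029],
       [ 0.45015943, -0.72928886,  0.51526133,  0.43800605],
       [-0.00249383,  0.57600481,  0.8174425 ,  0.87316927],
       [ 0.        ,  0.        ,  0.        ,  1.        ]])}
top {'fov_y': 42.5534965623523, 'cx': 315.9346594331261, 'cy': 238.51029294839154, 'k1': -0.030131403825327193, 'pose': array([[ 2.68252182e-02,  9.83852601e-01, -1.76958945e-01,
         3.21870032e-01],
       [-9.99453248e-01,  2.98195428e-02,  1.42828796e-02,
        -1.03346231e-03],
       [ 1.93290831e-02,  1.76479051e-01,  9.84114593e-01,
         1.28066583e+00],
       [ 0.00000000e+00,  0.00000000e+00,  0.00000000e+00,
         1.00000000e+00]])}
{'time_s': 0.1, 'qpos': array([-72.12996165,  18.43508011,  -4.01497399,  83.16783235,
         1.29264136,  78.54122036,  -3.26250432]), 'joint_velocities': array([-0.01654001, -0.0613191 , -0.01700805, -0.05879183, -0.04355123,
        0.08238294, -0.07017008]), 'effort': array([ 4.37731715e-04, -4.92568052e+01, -4.05337103e-01, -3.13398528e+01,
       -6.41479203e-02,  3.94284446e-02,  8.02381078e-05]), 'tool_pos': array([0.19060894, 0.62090346, 0.22156846]), 'tool_rot': array([-1.79900966e+02,  3.34774377e-03,  1.62936053e+02]), 'force': array([-0.69645294,  0.02387736,  0.06222396]), 'wrist_torque': array([-0.03289074, -0.00402934, -0.02353052]), 'grasp_force': 0.0, 'grip_width': 0.08719585956972928}
```

View pics/scene0.png

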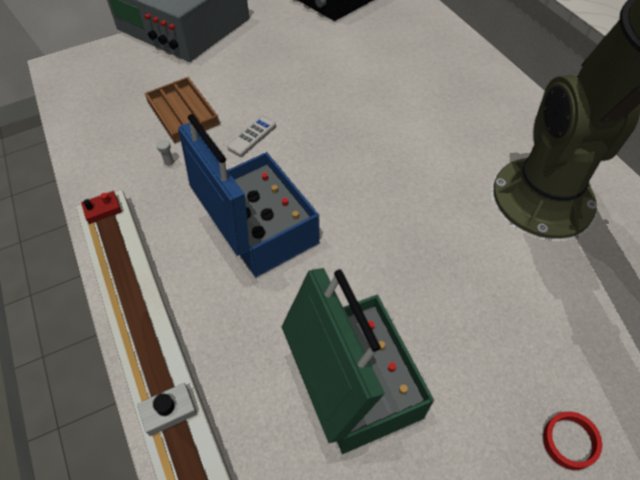

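View pics/top0.png

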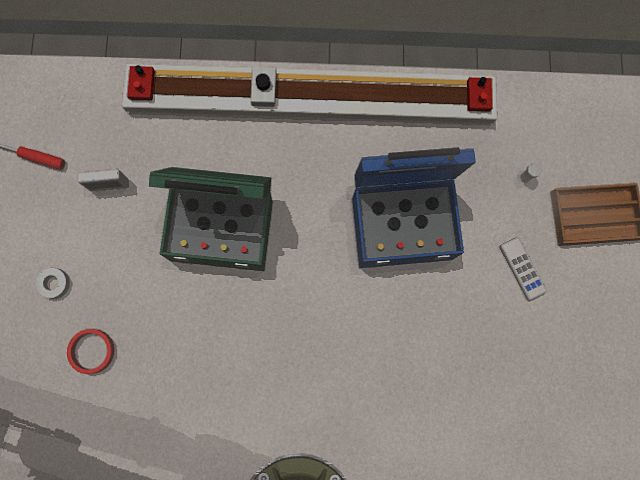

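Run:
```python
import cv2
a=cv2.imread("pics/scene0.png")[255:460,270:445];b=cv2.imread("pics/top0.png")[150:280,140:285]
cv2.imwrite("pics/s1.png",cv2.resize(a,None,fx=2.9,fy=2.9,interpolation=3)) 
cv2.imwrite("pics/t1.png",cv2.resize(b,None,fx=4.5,fy=4.5,interpolation=3))
```

```text
(no output)
```

View pics/s1.png

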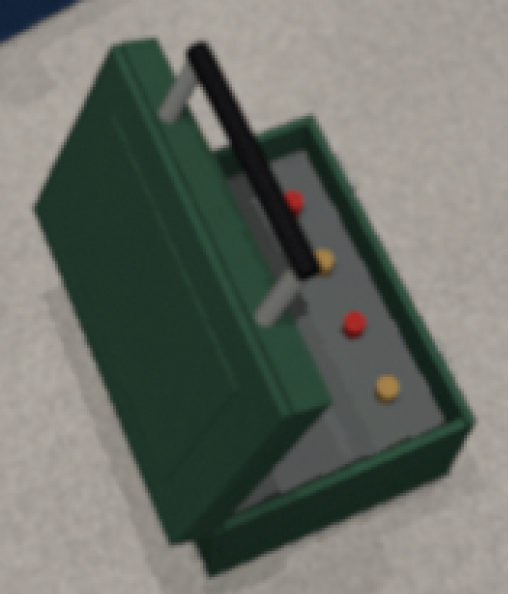

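View pics/t1.png

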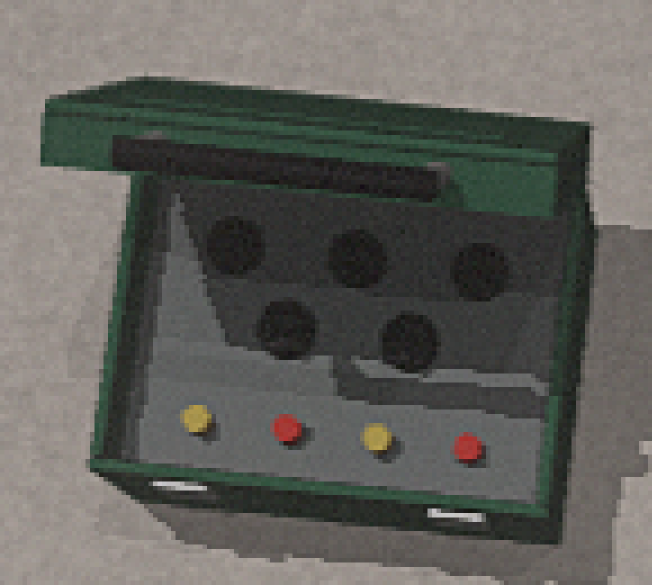

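```bash
cat > h.py <<'E'
from cell import env
import numpy as np, cv2
def ray(n,uv):
    c=env.get_calibration(n);f=240/np.tan(np.radians(c["fov_y"]/2))
    d=np.array([(uv[0]-c["cx"])/f,(uv[1]-c["cy"])/f]);s=d.copy()
    for _ in range(20): s=d/(1+c["k1"]*(s@s))
    P=np.array(c["pose"]);v=P[:3,:3]@[s[0],-s[1],-1];return P[:3,3],v/np.linalg.norm(v)
def tri(a,b):
    A=[];B=[]
    for n,uv in(("scene",a),("top",b)):
        o,v=ray(n,uv);M=np.eye(3)-np.outer(v,v);A.append(M);B.append(M@o)
    x=np.linalg.lstsq(np.vstack(A),np.hstack(B),rcond=None)[0]
    return x,[np.linalg.norm(M@x-b)*1000 for M,b in zip(A,B)]
def plane(n,uv,z):
    o,v=ray(n,uv);return o+v*(z-o[2])/v[2]
E
python3 - <<'E'
from h import *
S=lambda u,v:(270+u/2.9,255+v/2.9);T=lambda u,v:(140+u/4.5,150+v/4.5)
R,r=tri(S(200,50),T(440,184));L,l=tri(S(308,268),T(114,152))
print("bar L,R",L,l,R,r,np.linalg.norm(L-R))
cl=[plane("top",T(92,465),.095),plane("scene",S(473,420),.095)];cr=[plane("top",T(555,516),.095),plane("scene",S(312,118),.095)]
print("case corners L",cl,"R",cr)
l=np.mean(cl,0);r=np.mean(cr,0);y=(l-r)/np.linalg.norm(l-r);x=np.array([y[1],-y[0],0])
H=(l+r)/2+.15*x;m=(L+R)/2;d=m-H
print("yaw case",np.degrees(np.arctan2(x[1],x[0])),"bar",np.degrees(np.arctan2(-(L-R)[0],(L-R)[1])),"hinge",H,"bar mid",m,"rel x,y,z",d@x,d@y,d[2])
a=np.arctan2(d[2],-d@x);print("r",np.hypot(d@x,d[2]),"(exp .1954) bar ang",a,"lid",a-np.arctan2(13,195))
E
```

```text
bar L,R [0.58632141 0.2363049  0.28634354] [np.float64(1.2221953716092213), np.float64(1.222195371609022)] [0.57724884 0.11774508 0.28138382] [np.float64(1.288635900744196), np.float64(1.2886359007437649)] 0.11900983394292587
case corners L [array([0.49671273, 0.28264778, 0.095     ]), array([0.49767445, 0.28246589, 0.095     ])] R [array([0.48051742, 0.08226059, 0.095     ]), array([0.4826591 , 0.08885775, 0.095     ])]
yaw case -4.529274189140174 bar -4.375924742616712 hinge [0.63892249 0.17221274 0.095     ] bar mid [0.58178513 0.17702499 0.28386368] rel x,y,z -0.05733894327819369 0.0002851739751139979 0.1888636836340063
r 0.19737589876189526 (exp .1954) bar ang 1.276040405769745 lid 1.2094722419939212
```

```bash
python3 -m jog '[[0,0,-0.035,0,0,0,0.087],[0,0,-0.035,0,0,0,0.087],[0,0,-0.035,0,0,0,0.087],[0,0,-0.034,0,0,0,0.087],[-0.015,-0.009,0,0,0,0,0.087],[-0.028,-0.0172,0,0,0,0,0.087],[-0.028,-0.0172,0,0,0,0,0.087],[-0.028,-0.0172,0,0,0,0,0.087],[-0.028,-0.0172,0,0,0,0,0.087],[-0.028,-0.0172,0,0,0,0,0.087],[-0.028,-0.0172,0,0,0,0,0.087],[-0.028,-0.0172,0,0,0,0,0.087]]' 20; python3 -m jog '[[-0.028,-0.0172,0,0,0,0,0.087],[-0.028,-0.0172,0,0,0,0,0.087],[-0.028,-0.0172,0,0,0,0,0.087],[-0.028,-0.0172,0,0,0,0,0.087],[-0.028,-0.0172,0,0,0,0,0.087],[-0.028,-0.0172,0,0,0,0,0.087],[-0.028,-0.0172,0,0,0,0,0.087],[-0.028,-0.0172,0,0,0,0,0.087],[-0.028,-0.0172,0,0,0,0,0.087],[-0.028,-0.0172,0,0,0,0,0.087],[-0.013,-0.008,0,0,0,0,0.087],[0,0,0,0,0,0,0.087]]'
python3 -m jog '[[0,0,0,0,0,0.11,0.087],[0,0,0,0,0,0.112,0.087],[0,0,0,0,0,0.112,0.087],[0,0,0,0,0,0.112,0.087],[0,0,0,0,0,0.113,0.087],[0,0,0,0,0,0.113,0.087],[0,0,0,0,0,0.113,0.087],[0,0,0,0,0,0.113,0.087],[0,0,0,0,0,0.113,0.087],[0,0,0,0,0,0.113,0.087],[0,0,0,0,0,0.113,0.087],[0,0,0,0,0,0.113,0.087]]'
python3 -m jog '[[0,0,0,0,0,0,0.087],[0,0,0,0,0,0,0.087]]'
```

```text
time_s: 1.1
tool_pos: [0.3552, 0.4342, 0.3612]
tool_rot: [-180.0, -0.0, 162.9]
force: [0.6, 0.8, 0.9]
grip_width: 0.0871
grasp_force: 0.0
time_s: 2.1
tool_pos: [0.584, 0.1724, 0.3607]
tool_rot: [-179.8, 0.1, 162.5]
force: [-0.6, -1.1, -0.1]
grip_width: 0.0874
grasp_force: 0.0
time_s: 3.1
tool_pos: [0.581, 0.179, 0.3611]
tool_rot: [-179.9, -0.0, 85.4]
force: [0.1, -0.3, 0.0]
grip_width: 0.0872
grasp_force: 0.0
time_s: 3.27
tool_pos: [0.5812, 0.1787, 0.3612]
tool_rot: [-180.0, -0.0, 85.8]
force: [0.1, -0.2, -1.0]
grip_width: 0.0873
grasp_force: 0.0
```

```bash
python3 -m jog '[[0,0,0.012,0,0,0,0.087],[0,0,0.02,0,0,0,0.087],[0,0,0.02,0,0,0,0.087],[0,0,0.018,0,0,0,0.087],[0,0,0.016,0,0,0,0.087],[0,0,0.01,0,0,0,0.087],[0,0,0,0,0,0,0.087]]'
python3 - <<'E'
from h import *
for n in("scene","top"): cv2.imwrite(f"pics/{n}2.png",env.read_camera(n))
a=cv2.imread("pics/scene2.png")[180:460,250:450];b=cv2.imread("pics/top2.png")[120:280,140:285]
cv2.imwrite("pics/c2.png",np.hstack([cv2.resize(a,(400,560)),cv2.resize(b,(400,560),interpolation=3)]))
E
```

```text
time_s: 3.85
tool_pos: [0.5801, 0.1775, 0.2623]
tool_rot: [-179.7, 0.1, 85.7]
force: [-0.4, -0.5, -0.2]
grip_width: 0.0872
grasp_force: 0.0
```

View pics/c2.png

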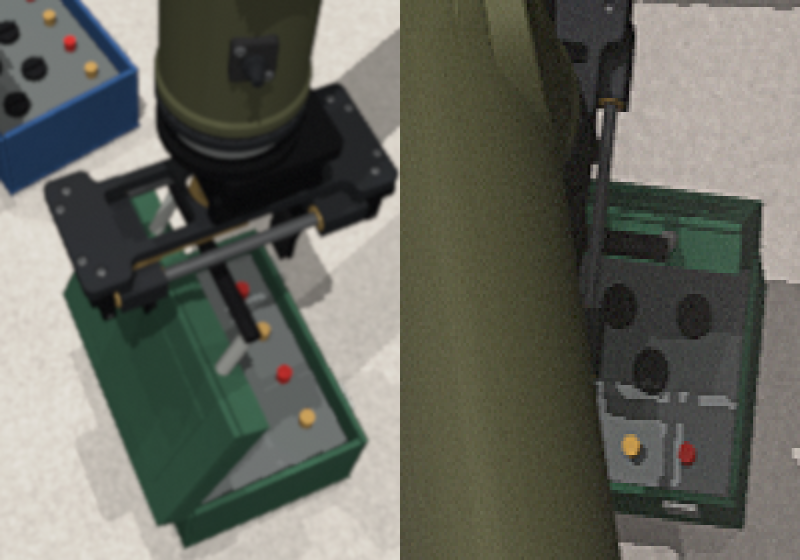

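The open fingers straddle the black bar near its middle: the bar runs between them (about 240,290 in the left half) and nothing is touching. I'll close now.

```bash
python3 -m jog '[[0,0,0,0,0,0,0.06],[0,0,0,0,0,0,0.045],[0,0,0,0,0,0,0.03],[0,0,0,0,0,0,0.022],[0,0,0,0,0,0,0.018],[0,0,0,0,0,0,0.014],[0,0,0,0,0,0,0.01],[0,0,0,0,0,0,0.005],[0,0,0,0,0,0,0],[0,0,0,0,0,0,0],[0,0,0,0,0,0,0]]' 20
python3 - <<'E'
import numpy as np
H=np.array([.639,.095]);r=.1954
aa=np.linspace(1.285,.0666,49)
print(np.round(1000*np.c_[-np.diff(r*np.cos(aa)),-np.diff(r*np.sin(aa))],1).tolist())
E
```

```text
time_s: 4.87
tool_pos: [0.5818, 0.1777, 0.2656]
tool_rot: [180.0, -0.0, 85.6]
force: [0.0, -1.0, -1.0]
grip_width: 0.0214
grasp_force: 0.0
[[-4.7, 1.5], [-4.7, 1.6], [-4.7, 1.7], [-4.6, 1.8], [-4.6, 1.9], [-4.5, 2.0], [-4.5, 2.2], [-4.4, 2.3], [-4.3, 2.4], [-4.3, 2.5], [-4.2, 2.6], [-4.2, 2.7], [-4.1, 2.8], [-4.0, 2.9], [-3.9, 3.0], [-3.9, 3.1], [-3.8, 3.2], [-3.7, 3.3], [-3.6, 3.4], [-3.5, 3.5], [-3.4, 3.6], [-3.3, 3.7], [-3.2, 3.7], [-3.2, 3.8], [-3.1, 3.9], [-3.0, 4.0], [-2.9, 4.1], [-2.7, 4.1], [-2.6, 4.2], [-2.5, 4.3], [-2.4, 4.3], [-2.3, 4.4], [-2.2, 4.4], [-2.1, 4.5], [-2.0, 4.6], [-1.9, 4.6], [-1.7, 4.6], [-1.6, 4.7], [-1.5, 4.7], [-1.4, 4.8], [-1.3, 4.8], [-1.1, 4.8], [-1.0, 4.9], [-0.9, 4.9], [-0.8, 4.9], [-0.6, 4.9], [-0.5, 4.9], [-0.4, 4.9]]
```

```bash
python3 -m jog '[[0,0,0,0,0,0,0],[0,0,0,0,0,0,0],[0,0,0,0,0,0,0],[0,0,0,0,0,0,0],[0,0,0,0,0,0,0]]'
```

```text
time_s: 5.28
tool_pos: [0.5818, 0.1778, 0.2656]
tool_rot: [-180.0, -0.0, 85.6]
force: [0.1, -1.2, -0.3]
grip_width: 0.0114
grasp_force: 20.0
```

```bash
python3 -m jog '[[0,-0.0024,0.0007,0,0,0,0],[0,-0.0047,0.0015,0,0,0,0],[0,-0.0047,0.0016,0,0,0,0],[0,-0.0047,0.0017,0,0,0,0],[0,-0.0046,0.0018,0,0,0,0],[0,-0.0046,0.0019,0,0,0,0],[0,-0.0045,0.0020,0,0,0,0],[0,-0.0045,0.0022,0,0,0,0],[0,-0.0044,0.0023,0,0,0,0],[0,-0.0043,0.0024,0,0,0,0],[0,-0.0024,0.0014,0,0,0,0],[0,0,0,0,0,0,0]]'
python3 - <<'E'
from h import *
cv2.imwrite("pics/m.png",cv2.resize(env.read_camera("scene")[180:460,250:450],(400,560)))
p=env.get_obs()["tool_pos"];x=np.array([.997,-.0776]);d=(p[:2]-[.639,.1722])@x;z=p[2]+.019-.095
print(p,d,z,np.hypot(d,z),np.arctan2(z,-d))
E
```

```text
time_s: 6.28
tool_pos: [0.535, 0.1814, 0.2456]
tool_rot: [-179.9, 0.0, 85.6]
force: [-1.6, 0.8, 0.0]
grip_width: 0.0112
grasp_force: 20.0
[0.5350544  0.18143846 0.24561491] -0.10435066841456767 0.16961491470279202 0.1991438708276066 1.0192599798086917
```

View pics/m.png

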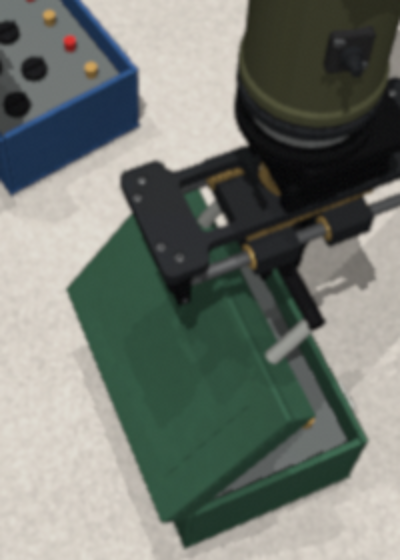

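The lid is following the gripper, the bar is between the pads, and the forces are small. I'll continue along the arc.

```bash
python3 -m jog '[[0,-0.002,0.0013,0,0,0,0],[0,-0.0042,0.0026,0,0,0,0],[0,-0.0042,0.0027,0,0,0,0],[0,-0.0041,0.0028,0,0,0,0],[0,-0.004,0.0029,0,0,0,0],[0,-0.0039,0.003,0,0,0,0],[0,-0.0039,0.0031,0,0,0,0],[0,-0.0038,0.0032,0,0,0,0],[0,-0.0037,0.0033,0,0,0,0],[0,-0.0036,0.0034,0,0,0,0],[0,-0.0035,0.0035,0,0,0,0],[0,-0.0034,0.0036,0,0,0,0]]'
python3 -m jog '[[0,-0.0033,0.0037,0,0,0,0],[0,-0.0032,0.0037,0,0,0,0],[0,-0.0032,0.0038,0,0,0,0],[0,-0.0031,0.0039,0,0,0,0],[0,-0.003,0.004,0,0,0,0],[0,-0.0029,0.0041,0,0,0,0],[0,-0.0027,0.0041,0,0,0,0],[0,-0.0026,0.0042,0,0,0,0],[0,-0.0025,0.0043,0,0,0,0],[0,-0.0024,0.0043,0,0,0,0],[0,-0.0023,0.0044,0,0,0,0],[0,0,0,0,0,0,0]]'
python3 - <<'E'
from h import *
p=env.get_obs()["tool_pos"];x=np.array([.997,-.0776]);d=(p[:2]-[.639,.1722])@x;z=p[2]+.019-.095
print(p,d,z,np.hypot(d,z),np.arctan2(z,-d))
cv2.imwrite("pics/m2.png",cv2.resize(env.read_camera("scene")[180:460,250:450],(400,560)))
E
```

```text
time_s: 7.33
tool_pos: [0.4916, 0.1849, 0.2103]
tool_rot: [180.0, -0.0, 85.6]
force: [1.4, 1.5, 0.0]
grip_width: 0.0115
grasp_force: 20.0
time_s: 8.33
tool_pos: [0.4605, 0.1872, 0.1651]
tool_rot: [-180.0, 0.0, 85.6]
force: [3.2, 3.0, -3.3]
grip_width: 0.0111
grasp_force: 20.0
[0.46048199 0.18718552 0.16512672] -0.17914532886661136 0.08912671533635985 0.20009152965924085 0.4616541749810894
```

View pics/m2.png

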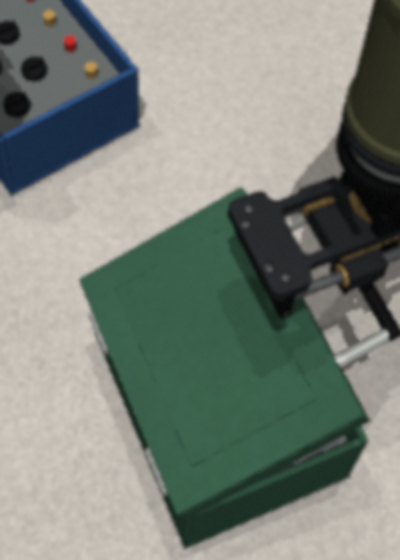

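The lid is about 0.45 rad from shut with the bar still held. The last stretch goes in smaller steps.

```bash
python3 -m jog '[[0,-0.001,0.0025,0,0,0,0],[0,-0.0019,0.0045,0,0,0,0],[0,-0.0018,0.0045,0,0,0,0],[0,-0.0017,0.0046,0,0,0,0],[0,-0.0016,0.0046,0,0,0,0],[0,-0.0015,0.0046,0,0,0,0],[0,-0.0014,0.0047,0,0,0,0],[0,-0.0013,0.0047,0,0,0,0],[0,-0.0012,0.0047,0,0,0,0],[0,-0.001,0.0045,0,0,0,0],[0,-0.0008,0.004,0,0,0,0],[0,0,0,0,0,0,0]]'
python3 -m jog '[[0,-0.0005,0.002,0,0,0,0],[0,-0.0005,0.002,0,0,0,0],[0,-0.0003,0.002,0,0,0,0],[0,-0.0003,0.002,0,0,0,0],[0,-0.0003,0.002,0,0,0,0],[0,-0.0002,0.0015,0,0,0,0],[0,0,0,0,0,0,0]]'
```

```text
time_s: 9.38
tool_pos: [0.4452, 0.1884, 0.1173]
tool_rot: [-180.0, 0.0, 85.6]
force: [0.3, 4.8, -2.6]
grip_width: 0.0111
grasp_force: 20.0
time_s: 9.97
tool_pos: [0.4435, 0.1885, 0.1064]
tool_rot: [-180.0, -0.0, 85.6]
force: [-0.2, 4.3, -2.1]
grip_width: 0.0113
grasp_force: 20.0
```

```bash
python3 -m jog '[[0,0,0.0015,0,0,0,0],[0,0,0.0015,0,0,0,0],[0,0,0.0015,0,0,0,0],[0,0,0.0015,0,0,0,0],[0,0,0.0015,0,0,0,0],[0,0,0.0015,0,0,0,0],[0,0,0.001,0,0,0,0],[0,0,0.001,0,0,0,0],[0,0,0,0,0,0,0]]'
python3 -m jog '[[0,0,0.001,0,0,0,0],[0,0,0.001,0,0,0,0],[0,0,0,0,0,0,0]]'
```

```text
time_s: 10.72
tool_pos: [0.4423, 0.1885, 0.0951]
tool_rot: [-179.9, 0.0, 85.6]
force: [-3.0, 5.0, -1.5]
grip_width: 0.0117
grasp_force: 20.0
time_s: 10.97
tool_pos: [0.4421, 0.1885, 0.093]
tool_rot: [-179.8, 0.0, 85.6]
force: [-4.0, 5.2, -1.0]
grip_width: 0.011
grasp_force: 20.0
```

```bash
for i in 1 2 3; do python3 -m jog '[[0,0.0002,0.001,0,0,0,0],[0,0.0002,0.001,0,0,0,0],[0,0,0,0,0,0,0]]'|grep -E 'pos|^force'; done
```

```text
tool_pos: [0.4421, 0.1886, 0.0922]
force: [-7.5, 3.3, 9.4]
tool_pos: [0.4422, 0.1887, 0.0919]
force: [-13.7, 0.5, 23.1]
tool_pos: [0.4422, 0.1888, 0.0909]
force: [-16.9, 0.0, 29.9]
```

The upward force rises sharply at z ≈ 0.092, so the lid is on its stop. I'll ease off, open part way so the fingers stay inside the 39 mm gap, and rise.

```bash
python3 -m jog '[[0,0,-0.001,0,0,0,0],[0,0,-0.001,0,0,0,0],[0,0,-0.001,0,0,0,0],[0,0,0,0,0,0,0]]'; python3 -m jog '[[0,0,0,0,0,0,0.02],[0,0,0,0,0,0,0.025],[0,0,0,0,0,0,0.03],[0,0,0,0,0,0,0.034],[0,0,0,0,0,0,0.034],[0,0,0,0,0,0,0.034],[0,0,0,0,0,0,0.034],[0,0,0,0,0,0,0.034]]'
```

```text
time_s: 12.05
tool_pos: [0.4421, 0.1887, 0.0911]
tool_rot: [-179.7, 0.0, 85.6]
force: [-9.2, 3.3, 9.4]
grip_width: 0.0113
grasp_force: 20.0
time_s: 12.72
tool_pos: [0.4449, 0.1881, 0.0907]
tool_rot: [180.0, 0.0, 85.6]
force: [0.6, 0.2, -0.4]
grip_width: 0.0339
grasp_force: 0.0
```

Released, and the force is zero. Next I'll rise straight up, then check.

```bash
python3 -m jog '[[0,0,-0.005,0,0,0,0.034],[0,0,-0.01,0,0,0,0.034],[0,0,-0.012,0,0,0,0.034],[0,0,-0.015,0,0,0,0.034],[0,0,-0.02,0,0,0,0.034],[0,0,-0.025,0,0,0,0.034],[0,0,-0.03,0,0,0,0.034],[0,0,-0.03,0,0,0,0.034],[0,0,-0.03,0,0,0,0.034],[0,0,-0.02,0,0,0,0.034],[0,0,0,0,0,0,0.034],[0,0,0,0,0,0,0.034]]'
python3 - <<'E'
from h import *
a=env.read_camera("scene")
cv2.imwrite("pics/f.png",a)
E
```

```text
time_s: 13.72
tool_pos: [0.4455, 0.1885, 0.2898]
tool_rot: [179.8, -0.1, 85.6]
force: [-0.0, -0.3, -0.8]
grip_width: 0.0339
grasp_force: 0.0
```

View pics/f.png

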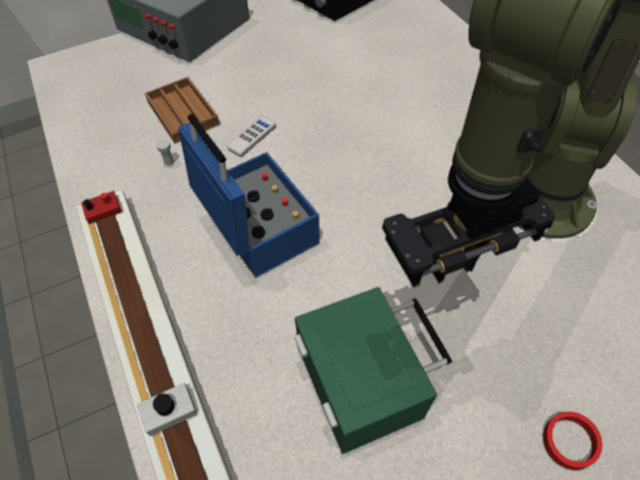

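The green lid lies flat and shut on its case (centre about 365,365), with its handle free at (432,330). The blue lid still stands open as before, and the gripper is clear of everything.

```bash
python3 -c "
from cell import env
print(env.sign_off())"
```

```text
the job is handed in; nothing more can be done
None
```

The green lid was held by its handle all the way down, is fully shut and released; the blue lid was left standing open, and the job is handed in.

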